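# Start the dosing pump at its console

## Task

Start the dosing pump with your fingertip: first switch the black rocker on by pushing its raised end (the far one, with the white bar) fully down, then press the blue key and after it the yellow key all the way down, where they stay, and last press the green start key all the way down for about half a second and let it come up. Do not press the red stop key, never press the keys out of this order, and leave the amber bottle, the beaker and the sample cup where they stand: nothing is picked up.

Things in the scene. Friction and masses are not known exactly. Their poses are not given: they have to be found in the camera images.
- console: White pump console, fixed to the worktop, 180 x 180 mm, 83 mm tall at the back. Origin: centre of its underside; x to its back, y to its left. Key deck (x -90 to +46 mm) 45 mm above the worktop; behind it a hood, 83 mm, pump rotor on it to 90 mm. Rocker on the left of the deck; right of it four keys at x = -52 or 0, y = 0 or -54 mm, the colours in changing places.
- power (a joint): Black V-shaped rocker, 64 mm long (along console x), 26 mm wide, hinge at console x = -22, y = 56 mm. 0 rad = off: the far half, with a white bar, is raised, its end 9 mm over the flat near half. 0.28 rad = on, at its stop: the far half lies flat, 53 mm above the worktop. Stays where it is left (about 3 N at power_far moves it). Grey frame round it 4 mm high.
- power_far (a point): Point on top of the rocker's far half (white bar), 22 mm from the hinge; pressing it down switches on. It moves with the rocker: 59 mm above the worktop when off, 53 mm when on.
- blue (a joint): Travel of the blue key, in m: 0 = up (as at the start), 0.007 = fully down. Latching: it moves with about 3 N and stays where it is left.
- blue_top (a point): Centre of the top of the blue key's cap (round, 26 mm across, in a steel ring of 36 mm whose rim is 4 mm above the deck). The top is 13 mm above the deck when up (58 mm above the worktop), 6 mm above it when down, and the point moves with the key.
- yellow (a joint): Travel of the yellow key, in m: 0 = up (as at the start), 0.007 = fully down. Latching: it moves with about 3 N and stays where it is left.
- yellow_top (a point): Centre of the top of the yellow key's cap (round, 26 mm across, in a steel ring of 36 mm whose rim is 4 mm above the deck). The top is 13 mm above the deck when up (58 mm above the worktop), 6 mm above it when down, and the point moves with the key.
- green (a joint): Travel of the green key, in m: 0 = up, 0.007 = fully down. Spring-loaded: about 1.6 N starts it, 4.4 N holds it fully down; it comes up again when let go.
- green_top (a point): Centre of the top of the green key's cap (round, 26 mm across, in a steel ring of 36 mm whose rim is 4 mm above the deck). The top is 13 mm above the deck when up (58 mm above the worktop), 6 mm above it when down, and the point moves with the key.
- red (a joint): Travel of the red key, in m: 0 = up, 0.007 = fully down. Spring-loaded: about 1.6 N starts it, 4.4 N holds it fully down; it comes up again when let go.
- red_top (a point): Centre of the top of the red key's cap (round, 26 mm across, in a steel ring of 36 mm whose rim is 4 mm above the deck). The top is 13 mm above the deck when up (58 mm above the worktop), 6 mm above it when down, and the point moves with the key.
- amber_bottle: Loose small amber bottle with a white cap, 30 mm across, 78 mm tall, standing to the left of the console. Origin: centre of its underside. Not to be moved.
- sample_cup: Loose sample cup with a light blue lid, 35 x 43 mm, 24 mm tall, in front of the console. Origin: at its underside. Not to be moved.
- low_beaker: Loose clear low beaker, 56 mm across, 76 mm tall, standing to the right of the console. Origin: centre of its underside. Not to be moved.

How it is judged:
By the outcome, as a careful person would: the job done as asked, in the order asked, and still so for the second after the job is handed in, with the robot touching nothing.
It also fails if it takes over 48 s, if anything falls off the work surface, if the arm or the gripper's body presses on something with over 40 N, if the wrist force passes 120 N, or if a joint passes its speed limit or range.

## Robot

A 6-joint arm with a two-finger parallel gripper is mounted at the origin on a cart in front of the work surface, level with it; the furniture and walls round the work are solid. World frame = base frame: x ahead of the robot, y to its left, z up, the work surface at z = 0. Lengths are in mm, angles in rad, forces in N, time in s.
With the tool pointing down it reaches from about 350 to 800 mm from the base axis. Payload 7.3 kg.
Tool frame: the origin (TCP) lies midway between the tips of the shut fingers; the grasp point (between the pads) lies 19 mm behind it (grip_point_offset is the x of the grasp point in the tool frame, in mm); x points along the fingers, y is the direction in which the jaws open and shut, and the axes are right-handed (so a half turn about x gives the same grasp; the last joint's range is limited). The gripper opens to 85 mm and grips with 20 to 120 N. Pads are 22 mm wide; open, the fingers measure 114 mm over their backs; the gripper's body (76 mm by 85 mm) begins 54 mm behind the grasp point. The pads swing forward as they close: fully open they stand 13 mm farther back than shut.
Start: joints at [-0.146, 0.342, 1.524, -0, 1.275, -0.146], TCP at [525.019, 0.02, 231.322] pointing down, gripper open.
Joint ranges: [-2.53, 2.53], [-0.77, 2.02], [0.04, 2.7], [-1, 4.14], [0.28, 2.66], [-3.11, 3.11]. Speed limits (rad/s): [2.57, 2.57, 3.14, 3.14, 3.14, 3.14].

## Interface

Orientations are given as a rotation vector (axis times angle).
In Python, from bench import observe, capture, sign_off, spot_in, silhouettes, landmark_of, grip_point_offset gives the robot as it stands.
- The arm moves only by the tool play_rows, never from a script. Its argument "steps" is a list of rows, each a list of 3 entries, a list of its own where there are three numbers: the finger opening in cm, from 0 to 8.54, then the shift along the tool's x, y, z in cm, then the turn about the tool's x in rad. In form: [[jaw, [tx, ty, tz], twist], ...]. A call has 1 to 12 rows; each row is the pose to reach, as a shift and turn from the pose measured when the call began, along the tool's axes at that moment; what a row does not reach only later rows make up. A row lasts 1/10 s, in which the tool goes at most 50 mm and 8.59 degrees, less where a joint would pass 70% of its speed; a pose out of reach is approached as far as the arm can. A call with a gripper value outside its range is refused whole. The fingers move at their own pace and stop on an object; "squeeze" is the grip in N (left out, the last holds). Time passes only in rows, so rows that repeat a pose let the fingers close. It gives the time, the measured TCP pose, the force and the opening at its end, in the units of the state.
- observe(): the state, without advancing time (a new reading comes with each control period).
- capture(name): name is "scene" or "side" or "wrist"; returns a dict with "color" (420x560x3 uint8, blue, green, red), "depth" (420x560 float32, mm along the optical axis (not along the pixel's ray), 0 where there is no reading), "camera_matrix" (3x3 intrinsics, pixels), "pose" (4x4, takes a point from camera to world coordinates). Camera axes: x right, y up, looking along -z (the intrinsics and any distortion apply to the point x, -y, -z); pixel columns grow to the right and rows downward; lengths in mm; the calibration is good to about 2 mm. A picture is of the moment at which its call begins.
- sign_off(): hands the job in, once; it reports no verdict.
Trained networks look in a picture, given as the dict that the camera call returned (one of the last four; its "shot" number tells which), for a name from the list of things; names that differ only in an ending like _2 or _b are one class to them, and where a whole thing is asked for, a point or a joint stands for the part that bears it (a point fixed in the world has none). Each returns a list of dicts, best first, with "score" (0 to 1); they miss things now and then, are a little off and sometimes report something else, mostly with a low value. They report only what shows in the picture. A call takes as long as a camera call.
- spot_in(picture, name): "xy" ([column, row] in pixels, amid what is visible of it).
- silhouettes(picture, name): "region" (420x560 bool, what is visible of it) and "xy" ([column, row] in pixels, amid what is visible of it).
- landmark_of(picture, name): "xy" ([column, row] in pixels: a listed point, or the origin of a listed thing).
The state is a dict: "t": time; "q": joint angles; "dq": joint speeds; "tau": joint torques, N m; "tool_pos": TCP position; "orientation": TCP orientation; "contact_force": force on the tool from outside, world axes, zero at the start; "moment": the same for the moment, N m; "grip_width": finger opening in mm.
Only numpy, scipy, OpenCV 4.12 (cv2) and the standard library are available. Lean on these libraries where they do the work, as an engineer would, in place of code of your own. Each camera call takes 0.05 s, during which the arm holds its last target.

## Working session

There is one attempt and no reset: what is moved stays moved. The work goes in short steps, Python scripts to look and compute and a tool call to move; the robot and the scene stay as the last step left them, time stands still between calls to the robot, and variables do not carry over. Pictures are saved under pics/ and viewed, and the job is handed in when it is done.

Besides the shell and the picture viewer there is one more tool, called after "Emit:" in YAML: its name, and indented under it one key for each argument. play_rows: Moves the arm, as the interface text tells. Its arguments: {"type":"object","properties":{"steps":{"type":"array","items":{"type":"array"}},"squeeze":{"type":"number"}},"required":["steps"]}

```bash
mkdir -p pics; cat > h.py <<'E'
import numpy as np,cv2
from bench import *
def world(p,xy,r=2):
    u,v=xy;d=p['depth'];iu,iv=int(round(u)),int(round(v))
    w=d[max(0,iv-r):iv+r+1,max(0,iu-r):iu+r+1];w=w[w>0]
    z=np.median(w) if w.size else np.nan
    K=p['camera_matrix'];x=(u-K[0,2])/K[0,0]*z;y=(v-K[1,2])/K[1,1]*z
    return (np.array(p['pose'])@[x,-y,-z,1])[:3]
E
python3 - <<'E'
from h import *
print(observe())
for c in ['scene','side','wrist']:
    p=capture(c);cv2.imwrite(f'pics/{c}0.png',p['color'])
    print(c,p.keys())
    for n in ['console','power_far','blue_top','yellow_top','green_top','red_top','amber_bottle','sample_cup','low_beaker']:
        for r in landmark_of(p,n)[:2]: print(n,round(r['score'],2),np.round(r['xy'],1),np.round(world(p,r['xy']),1))
E
```

```text
{'t': 0.0, 'q': array([-1.46014359e-01,  3.42721686e-01,  1.52504777e+00,  2.06632740e-06,
        1.27537724e+00, -1.45973061e-01]), 'dq': array([ 1.97539757e-03, -7.65132704e-04,  4.53702302e-04, -2.60280470e-04,
        1.17886636e-03,  1.57705242e-05]), 'tau': array([ 5.72253757e-04, -4.33677435e+01, -2.46005630e+01, -7.37992127e-05,
        7.83137977e-03, -1.18290802e-05]), 'tool_pos': array([5.24591890e+02, 7.53634953e-02, 2.30615757e+02]), 'orientation': array([ 1.20867117,  1.21047968, -1.21025456]), 'contact_force': array([ 0.18329484, -0.91458285,  0.06224258]), 'moment': array([-0.00663703,  0.00294904, -0.03518483]), 'grip_width': 85.86119778816929}
scene dict_keys(['color', 'depth', 'camera_matrix', 'pose', 'shot'])
console 0.64 [292.  230.5] [ 536.7 -181.3   45. ]
power_far 0.8 [278.9 189.7] [562.9 -87.5  58.4]
blue_top 0.61 [304.6 227.6] [ 551.4 -197.3   58.4]
yellow_top 0.53 [271.5 212.7] [ 520.6 -137.1   58. ]
yellow_top 0.51 [282.7 235.5] [ 509.2 -197.1   58.6]
green_top 0.67 [296.2 205.6] [ 567.6 -141.7   59. ]
red_top 0.47 [284.  233.7] [ 513.6 -193.7   57.9]
amb
[... 827 characters left out ...]
255.2   28.7]
low_beaker 0.38 [279.8 231.5] [ 511.1 -130.7   58.2]
wrist dict_keys(['color', 'depth', 'camera_matrix', 'pose', 'shot'])
console 0.69 [309.  278.6] [ 558.4 -114.2   44.9]
power_far 0.81 [320.6 264.4] [570.4 -87.3  58.4]
power_far 0.43 [210.6 280.5] [ 425.7 -133.3   16.9]
blue_top 0.75 [310.9 338.9] [ 561.9 -196.    57.1]
yellow_top 0.82 [273.3 301.2] [ 513.3 -138.7   57.5]
green_top 0.71 [318.9 309.6] [ 570.9 -151.7   56.4]
red_top 0.87 [270.6 333.5] [ 509.3 -187.3   57.3]
amber_bottle 0.61 [289.  174.1] [532.   21.7  61.1]
sample_cup 0.85 [211.5 283.9] [ 428.1 -135.2   22.6]
sample_cup 0.72 [274.3 302.7] [ 514.6 -140.9   57.5]
low_beaker 0.56 [266.5 358. ] [521.3  10.6 305.4]
```

```bash
python3 - <<'E'
import cv2,numpy as np
a=cv2.imread('pics/scene0.png');b=cv2.imread('pics/wrist0.png')
x=cv2.resize(a[140:340,180:380],(400,400),interpolation=2);y=cv2.resize(b[150:420,180:450],(400,400),interpolation=2)
cv2.imwrite('pics/m.png',np.hstack([x,y]))
E
```

```text
(no output)
```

View pics/m.png

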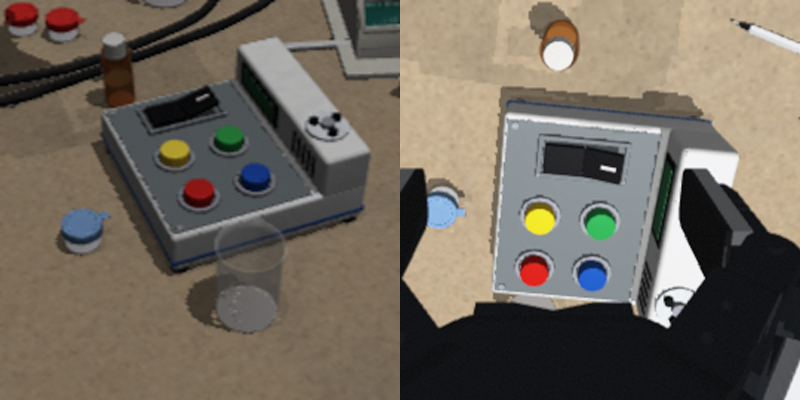

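View pics/scene0.png

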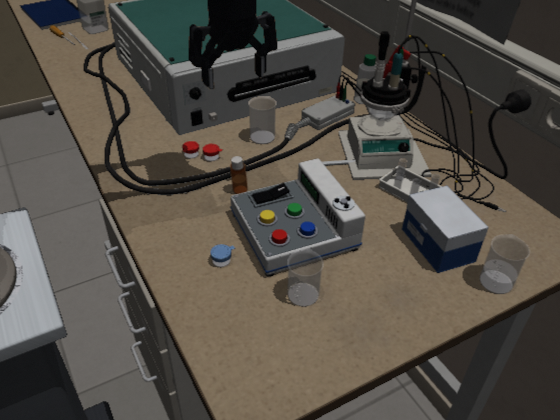

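View pics/wrist0.png

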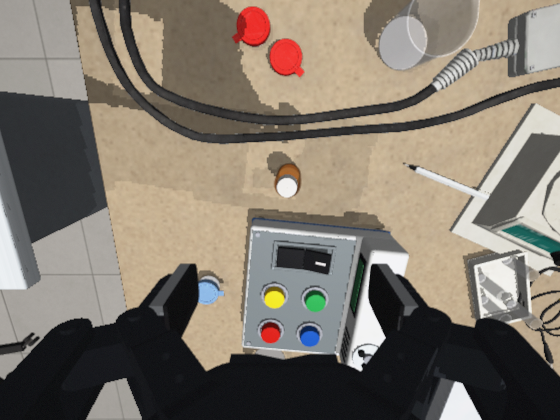

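```bash
cat > fit.py <<'E'
from h import *
from scipy.optimize import least_squares
from scipy.spatial.transform import Rotation as R
hs={'blue':(100,130),'yellow':(22,35),'green':(45,85),'red':(0,8)}
loc={'yellow':(-52,0),'green':(0,0),'red':(-52,-54),'blue':(0,-54)}
def caps(p,H=None):
    hsv=cv2.cvtColor(p['color'],cv2.COLOR_BGR2HSV);out={}
    K=p['camera_matrix'];v,u=np.mgrid[:420,:560];z=p['depth'].astype(float)
    P=np.stack([(u-K[0,2])/K[0,0]*z,-(v-K[1,2])/K[1,1]*z,-z,np.ones_like(z)],-1)@np.array(p['pose']).T
    for c,(lo,hi) in hs.items():
        m=(hsv[...,0]>=lo)&(hsv[...,0]<=hi)&(hsv[...,1]>140)&(hsv[...,2]>60)&(z>0)
        m&=(abs(P[...,0]-540)<60)&(abs(P[...,1]+165)<65)&(P[...,2]>49)&(P[...,2]<66)
        q=P[m][:,:3]
        if len(q)>8:
            t=q[q[:,2]>np.percentile(q[:,2],90)-4]
            out[c]=np.r_[(t[:,:2].min(0)+t[:,:2].max(0))/2,np.median(t[:,2]),t.mean(0)[:2],len(t)]
    return out
def fit(C):
    k=list(C);A=np.array([loc[c] for c in k]);B=np.array([C[c][3:5] for c in k])
    f=lambda s:(A@np.array([[np.cos(s[2]),np.sin(s[2])],[-np.sin(s[2]),np.cos(s[2])]])+s[:2]-B).ravel()
    r=least_squares(f,[560,-140,0]);return r.x,r.fun.reshape(-1,2)
E
python3 - <<'E'
from fit import *
for c in ['scene','side','wrist']:
    C=caps(capture(c))
    for k in C: print(c,k,np.round(C[k],1))
    s,e=fit(C);print(np.round(s,3),np.round(e,1).tolist())
    a=s[2];M=np.array([[np.cos(a),-np.sin(a)],[np.sin(a),np.cos(a)]])
    print('powerfar',M@[0,56]+s[:2])
o=observe();print(R.from_rotvec(o['orientation']).as_matrix().round(3))
E
```

```text
scene blue [ 557.1 -195.8   58.1  557.3 -196.5  113. ]
scene yellow [ 510.9 -137.1   58.   510.5 -137.8  114. ]
scene green [ 562.3 -142.3   57.9  562.8 -142.8   96. ]
scene red [ 505.1 -191.    58.2  505.5 -190.9  122. ]
[ 5.62585e+02 -1.42706e+02 -1.00000e-01] [[-0.1, 0.0], [0.4, 0.2], [-0.3, 0.1], [-0.0, -0.4]]
powerfar [568.16272449 -86.98491588]
side blue [ 560.3 -193.9   56.4  560.  -192.8  109. ]
side yellow [ 514.3 -135.4   56.7  514.2 -133.8  132. ]
side green [ 565.6 -140.7   56.5  565.6 -139.2  118. ]
side red [ 508.6 -188.    56.6  508.9 -187.6  113. ]
[ 5.65803e+02 -1.39123e+02 -1.02000e-01] [[0.3, -0.1], [-0.1, -0.0], [0.2, 0.0], [-0.3, 0.0]]
powerfar [571.51110422 -83.41491237]
wrist blue [ 559.5 -194.2   57.1  560.1 -193.1  258. ]
wrist yellow [ 514.8 -135.7   57.2  514.3 -134.4  294. ]
wrist green [ 565.6 -141.1   57.2  565.7 -139.9  278. ]
wrist red [ 508.4 -189.1   57.1  508.6 -188.   262. ]
[ 5.65852e+02 -1.39718e+02 -1.05000e-01] [[0.1, -0.3], [-0.2, 0.1], [0.1, 0.2], [-0.1, -0.0]]
powerfar [571.71698697 -84.02570864]
[[ 0.  1. -0.]
 [ 0. -0. -1.]
 [-1.  0. -0.]]
```

Emit:
play_rows:
  steps:
    - [0,[0,2.3,4.2],0]
    - [0,[0,4.5,8.5],0]
    - [0,[0,4.5,8.5],0]
    - [0,[3,4.5,8.5],0]
    - [0,[6,4.5,8.5],0]
    - [0,[9,4.5,8.5],0]
    - [0,[12,4.5,8.5],0]
    - [0,[13,4.5,8.5],0]
    - [0,[14,4.5,8.5],0]
    - [0,[14,4.5,8.5],0]
    - [0,[14,4.5,8.5],0]
  squeeze: 40

```text
t: 2.75
tool_pos: [570.8, -85.1, 92.5]
orientation: [1.21, 1.207, -1.208]
contact_force: [-0.5, 0.7, -0.5]
grip_width: -0.3
```

```bash
python3 - <<'E'
from fit import *
o=observe();print({k:np.round(v,2) for k,v in o.items()})
ims=[]
for c in ['scene','side','wrist']:
    p=capture(c); ims.append(p['color'])
    C=caps(p)
    for k in C: print(c,k,np.round(C[k],1))
    if len(C)>1:s,e=fit(C);print(np.round(s,3),np.abs(e).max())
x=cv2.resize(ims[0][130:280,210:360],(400,400));y=cv2.resize(ims[1][140:290,190:340],(400,400))
cv2.imwrite('pics/m1.png',np.hstack([x,y]));cv2.imwrite('pics/w1.png',ims[2])
E
```

```text
{'t': np.float64(2.75), 'q': array([-0.28,  0.57,  1.56,  0.  ,  1.01, -0.28]), 'dq': array([-0.  , -0.01, -0.  ,  0.  , -0.  ,  0.  ]), 'tau': array([  0.  , -50.28, -20.37,   0.  ,  -0.  ,   0.  ]), 'tool_pos': array([570.77, -85.13,  92.45]), 'orientation': array([ 1.21,  1.21, -1.21]), 'contact_force': array([-0.47,  0.73, -0.46]), 'moment': array([-0.01, -0.01, -0.02]), 'grip_width': np.float64(-0.32)}
scene blue [ 557.2 -195.8   58.1  557.  -196.7  114. ]
scene yellow [ 511.1 -136.9   58.1  510.8 -137.7  118. ]
scene green [ 562.2 -142.7   58.   562.5 -143.    95. ]
scene red [ 505.1 -189.8   58.3  505.3 -191.3  124. ]
[ 5.62523e+02 -1.42952e+02 -1.02000e-01] 0.09962455259966418
side blue [ 560.1 -194.    56.6  560.2 -192.9  106. ]
side yellow [ 514.4 -135.1   56.5  514.5 -134.1  132. ]
side green [ 565.5 -140.1   56.8  565.5 -139.2  115. ]
side red [ 508.4 -188.8   56.6  508.6 -187.5  116. ]
[ 5.65844e+02 -1.39237e+02 -1.03000e-01] 0.3867208566219915
wrist yellow [ 512.3 -127.9   56.9  511.2 -126.4  173. ]
```

View pics/m1.png

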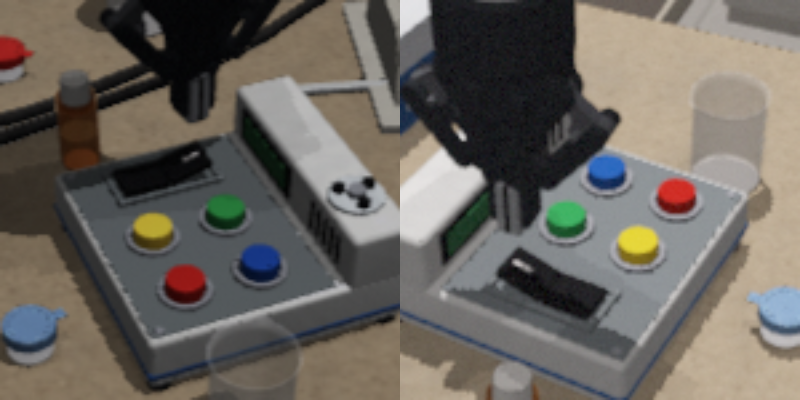

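View pics/w1.png

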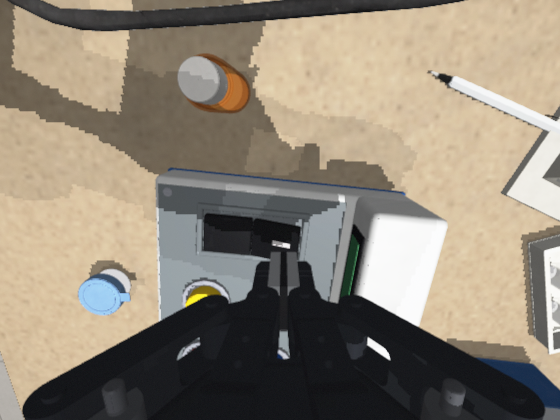

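Emit:
play_rows:
  steps:
    - [0,[1.5,0,0],0]
    - [0,[2.8,0,0],0]
    - [0,[3.2,0,0],0]
    - [0,[3.4,0,0],0]
    - [0,[3.6,0,0],0]
    - [0,[3.8,0,0],0]
    - [0,[3.95,0,0],0]
    - [0,[3.95,0,0],0]

```text
t: 3.7
tool_pos: [571.1, -85.2, 53.1]
orientation: [1.21, 1.207, -1.207]
contact_force: [0.5, -0.7, 1.1]
grip_width: -0.5
```

Emit:
play_rows:
  steps:
    - [0,[0.05,0,0],0]
    - [0,[0.1,0,0],0]
    - [0,[0.15,0,0],0]
    - [0,[0.15,0,0],0]

```text
t: 4.1
tool_pos: [571.1, -85.2, 53.0]
orientation: [1.21, 1.206, -1.207]
contact_force: [-3.7, 2.0, 11.8]
grip_width: 0.2
```

Emit:
play_rows:
  steps:
    - [0,[-2,0,0],0]
    - [0,[-4,0,0],0]
    - [0,[-4,-0.4,3.5],0]
    - [0,[-4,-0.8,7],0]
    - [0,[-4,-1.15,10.9],0]
    - [0,[-4,-1.15,10.9],0]
    - [0,[-4,-1.15,10.9],0]

```text
t: 4.8
tool_pos: [559.1, -194.9, 92.7]
orientation: [1.212, 1.206, -1.209]
contact_force: [-0.6, 0.5, -0.1]
grip_width: -0.5
```

```bash
cat > look.py <<'E'
from fit import *
import sys
n=sys.argv[1];o=observe();print(np.round(o['tool_pos'],2),np.round(o['contact_force'],1),o['t'])
ims=[]
for c in ['scene','side']:
    p=capture(c); ims.append(p['color'])
    C=caps(p)
    for k in C: print(c,k,np.round(C[k],1))
    r=landmark_of(p,'power_far')
    if r: print('pf',r[0]['score'],world(p,r[0]['xy'],1))
x=cv2.resize(ims[0][130:280,210:360],(400,400));y=cv2.resize(ims[1][140:290,190:340],(400,400))
cv2.imwrite(f'pics/{n}.png',np.hstack([x,y]))
E
python3 look.py m2
```

```text
[ 559.12 -194.92   92.72] [-0.6  0.5 -0.1] 4.8
scene blue [ 557.2 -197.9   58.2  558.2 -198.9   87. ]
scene yellow [ 510.7 -136.9   58.   510.8 -137.3  113. ]
scene green [ 562.7 -141.7   58.4  563.2 -141.7   75. ]
scene red [ 505.2 -190.3   58.1  505.1 -191.4  123. ]
pf 0.9 [568.26742288 -87.79950288  53.60224868]
side blue [ 560.2 -194.3   56.7  560.1 -192.9  105. ]
side yellow [ 515.  -134.9   56.6  514.5 -134.1  132. ]
side green [ 566.1 -139.7   56.7  565.6 -139.6  116. ]
side red [ 508.4 -188.4   56.5  508.8 -187.6  113. ]
pf 0.92 [567.08588469 -88.07155508  52.18426794]
```

View pics/m2.png

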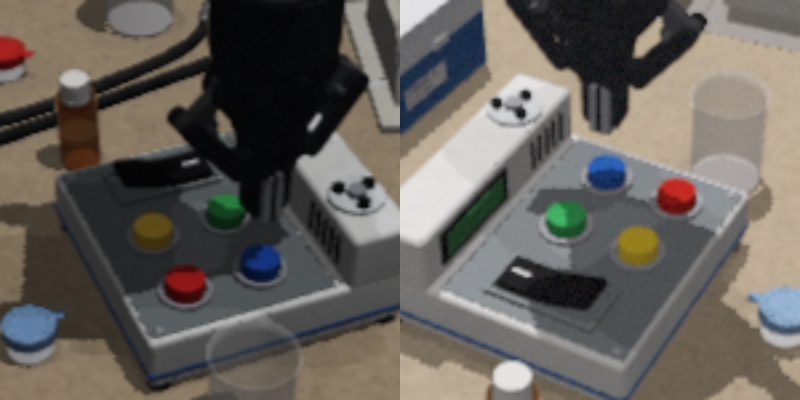

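The rocker is now flat at the far end (height about 53 mm), so it is on. Next I press blue.

Emit:
play_rows:
  steps:
    - [0,[1.5,0,0],0]
    - [0,[2.8,0,0],0]
    - [0,[3.3,0,0],0]
    - [0,[3.5,0,0],0]
    - [0,[3.7,0,0],0]
    - [0,[3.9,0,0],0]
    - [0,[4.1,0,0],0]
    - [0,[4.2,0,0],0]
    - [0,[4.3,0,0],0]
    - [0,[4.3,0,0],0]

```text
t: 6.0
tool_pos: [559.9, -193.0, 50.9]
orientation: [1.209, 1.206, -1.206]
contact_force: [-2.2, 1.7, 8.1]
grip_width: -0.2
```

Emit:
play_rows:
  steps:
    - [0,[-2,0,0],0]
    - [0,[-4,0,0],0]
    - [0,[-4,-2.3,-2.9],0]
    - [0,[-4,-4.65,-5.8],0]
    - [0,[-4,-4.65,-5.8],0]
    - [0,[-4,-4.65,-5.8],0]

```text
t: 6.6
tool_pos: [513.6, -135.1, 91.0]
orientation: [1.209, 1.205, -1.204]
contact_force: [0.7, -0.1, 0.1]
grip_width: 0.2
```

```bash
python3 look.py m3
```

```text
[ 513.57 -135.1    91.03] [ 0.7 -0.1  0.1] 6.6
scene blue [ 556.5 -196.8   51.3  556.6 -196.7  111. ]
scene yellow [ 510.8 -136.4   58.   510.8 -137.2  113. ]
scene green [ 561.7 -142.9   58.2  562.5 -143.1   92. ]
scene red [ 505.3 -191.    58.1  505.4 -191.2  127. ]
pf 0.61 [561.7219377  -86.37705074  53.3931416 ]
side blue [ 563.3 -192.5   49.8  563.6 -191.8   45. ]
side yellow [ 514.4 -135.4   56.6  514.5 -134.   132. ]
side green [ 565.8 -138.7   56.9  565.7 -139.1  115. ]
side red [ 508.3 -187.9   56.6  508.7 -187.4  118. ]
pf 0.75 [568.91292229 -91.16217282  51.94074387]
```

View pics/m3.png

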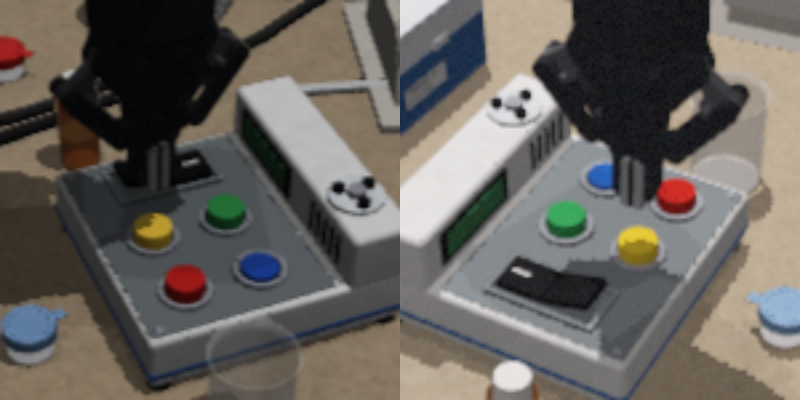

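Blue is down by 7 mm and the other keys are still up. Next is yellow.

Emit:
play_rows:
  steps:
    - [0,[1.5,0,0],0]
    - [0,[2.7,0,0],0]
    - [0,[3.1,0,0],0]
    - [0,[3.3,0,0],0]
    - [0,[3.5,0,0],0]
    - [0,[3.7,0,0],0]
    - [0,[3.9,0,0],0]
    - [0,[4.05,0,0],0]
    - [0,[4.15,0,0],0]
    - [0,[4.15,0,0],0]

```text
t: 7.8
tool_pos: [514.4, -136.2, 50.7]
orientation: [1.21, 1.204, -1.205]
contact_force: [-6.3, 2.1, 16.7]
grip_width: 0.2
```

Emit:
play_rows:
  steps:
    - [0,[-2,0,0],0]
    - [0,[-4,0,0],0]
    - [0,[-4,2.5,0.2],0]
    - [0,[-4,5,0.45],0]
    - [0,[-4,5,0.45],0]
    - [0,[-4,5,0.45],0]

```text
t: 8.4
tool_pos: [564.1, -140.3, 90.6]
orientation: [1.209, 1.204, -1.205]
contact_force: [-0.6, -0.2, 0.6]
grip_width: 0.2
```

```bash
python3 look.py m4
```

```text
[ 564.12 -140.31   90.57] [-0.6 -0.2  0.6] 8.4
scene blue [ 557.2 -197.4   51.2  556.8 -196.6  110. ]
scene yellow [ 512.  -137.6   51.1  510.8 -137.2  108. ]
scene green [ 562.6 -142.5   58.1  563.7 -144.5   78. ]
scene red [ 505.3 -190.3   58.1  505.5 -191.1  126. ]
pf 0.88 [568.76103439 -85.05844203  53.12910651]
side blue [ 560.4 -192.9   49.8  560.4 -193.4   67. ]
side yellow [ 514.7 -134.3   50.1  514.8 -134.4   93. ]
side green [ 566.1 -139.3   56.8  565.7 -139.1  116. ]
side red [ 508.6 -188.1   56.7  508.6 -187.1  116. ]
pf 0.63 [571.8324579  -85.87284064  51.51263599]
```

View pics/m4.png

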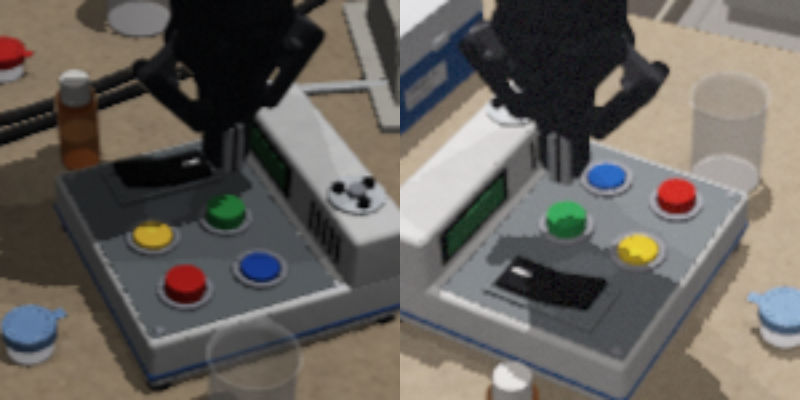

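Emit:
play_rows:
  steps:
    - [0,[2,0,0],0]
    - [0,[3,0,0],0]
    - [0,[3.6,0,0],0]
    - [0,[4.15,0,0],0]
    - [0,[4.15,0,0],0]
    - [0,[4.15,0,0],0]
    - [0,[4.15,0,0],0]
    - [0,[4.15,0,0],0]
    - [0,[4.15,0,0],0]

```text
t: 9.5
tool_pos: [563.0, -140.3, 50.9]
orientation: [1.209, 1.205, -1.206]
contact_force: [-6.8, 2.1, 13.8]
grip_width: -0.2
```

Emit:
play_rows:
  steps:
    - [0,[-2,0,0],0]
    - [0,[-6,0,0],0]
    - [0,[-10,0,0],0]
    - [0,[-12,0,0],0]
    - [0,[-12,-3,-3],0]
    - [0,[-12,-6,-6],0]
    - [0,[-12,-6,-6],0]
    - [0,[-12,-6,-6],0]

```text
t: 10.3
tool_pos: [502.6, -79.8, 171.3]
orientation: [1.209, 1.204, -1.204]
contact_force: [-0.2, 0.3, 0.1]
grip_width: 0.0
```

```bash
python3 look.py m5
```

```text
[502.55 -79.79 171.28] [-0.2  0.3  0.1] 10.3
scene blue [ 558.2 -196.    51.   557.  -196.6  111. ]
scene yellow [ 510.7 -136.7   51.1  510.6 -137.1  104. ]
scene green [ 562.  -142.3   58.   562.6 -143.1   97. ]
scene red [ 505.  -190.5   58.   505.3 -191.1  127. ]
pf 0.86 [575.17308896 -80.45136306  52.23164077]
side blue [ 560.3 -193.5   50.1  560.6 -193.4   70. ]
side yellow [ 514.8 -134.4   50.1  514.6 -134.4   92. ]
side green [ 566.2 -139.3   56.9  565.5 -139.2  116. ]
side red [ 508.4 -188.9   56.5  508.8 -187.8  112. ]
pf 0.9 [572.37862221 -87.46623471  52.15501463]
```

View pics/m5.png

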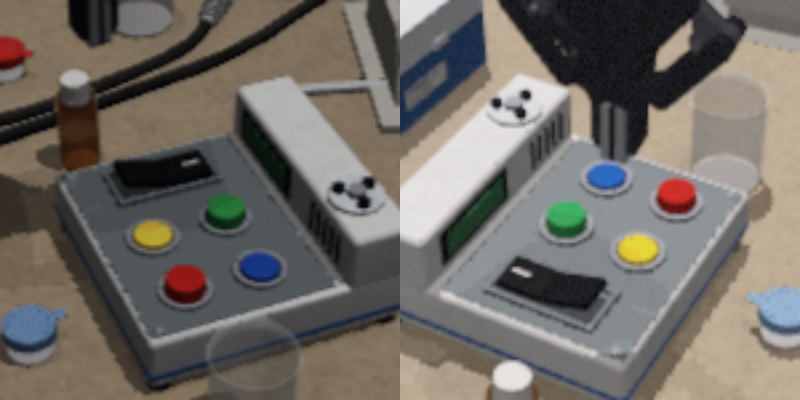

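The rocker is on, blue and yellow are down, green has come back up, and red and the loose things are untouched. Handing in.

```bash
python3 -c "
from bench import *
print(sign_off())"
```

```text
the job is handed in; nothing more can be done
None
```

I started the pump in the order asked and handed the job in at about 10.4 s. I used the closed fingertip to switch the rocker on, press blue, press yellow, then hold green at its stop for about half a second and let it up.

- **Rocker:** it reached its stop with 11.8 N on it, and its far end measured about 52–53 mm high afterwards.
- **Blue and yellow:** both ended about 7 mm lower than they started (51 mm against 58 mm) and stayed down. The press forces at the stop were 8 N for blue and 17 N for yellow.
- **Green:** it was pressed with 13.8 N down to 50.9 mm, then measured at 58 mm again after release. I set the hold time by row count and did not measure it directly.
- **Red and loose objects:** red stayed at its starting height throughout. The bottle, cup and beaker look unmoved in the last pictures. I did not re-measure their positions.
- **End state:** the arm is well clear of everything, with the tip at 171 mm and no contact force.

**Disagreement:** the scene and side cameras differed by about 3–4 mm in the horizontal plane and 1.5 mm in height. I aimed at the average of their positions. No check failed.

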